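# Pack the power-supply repair kit

## Task

Pack the repair kit: stand the short capacitor, the short heatsink and the transformer upright in the kit box, each fully down in the recess made for its shape (round, narrow slot, nearly square), and close the box with its lid, properly seated and flat on the rim all round. Leave the tall capacitor and the long heatsink standing where they are.

Things in the scene. Friction and masses are not known exactly. Their poses are not given: they have to be found in the camera images.
- kit_box: open black plastic box, fixed, on the left or right of the work area: 250 mm long (x) by 130 mm wide (y), rim 52 mm high, walls and floor 5 mm thick, holding three grey inserts with one recess each. Origin: centre of its underside, on the table; z up. Inside 120 mm wide; 40 mm from the middle of an end insert to the end wall.
- round_insert: grey block fixed in the kit box, 79 x 119 mm, 14 mm thick, one of three in a row along the box (order varies); top 19 mm, recess floor 9 mm above the table. It has one round recess, 44 mm across and 10 mm deep, in its middle. Origin: centre of its underside, 5 mm above the table, below the recess's middle (recess floor 4 mm above it); x along the box, y across, z up.
- slot_insert: grey block fixed in the kit box, 79 x 119 mm, 14 mm thick, one of three in a row along the box (order varies); top 19 mm, recess floor 9 mm above the table. It has one narrow oblong recess in its middle, 64 mm long (x) by 34 mm (y), 10 mm deep. Origin: centre of its underside, 5 mm above the table, below the recess's middle (recess floor 4 mm above it); x along the box, y across, z up.
- square_insert: grey block fixed in the kit box, 79 x 119 mm, 14 mm thick, one of three in a row along the box (order varies); top 19 mm, recess floor 9 mm above the table. It has one nearly square recess in its middle, 54 mm (x) by 52 mm (y), 10 mm deep. Origin: centre of its underside, 5 mm above the table, below the recess's middle (recess floor 4 mm above it); x along the box, y across, z up.
- lid: loose lid of the box, right way up: black plate 254 (x) x 134 x 4 mm; grey grip bar on its middle 40 (x) x 16 (y) x 26 mm high; below it a lip 6 mm high, 222 x 102 mm, that drops into the box mouth with 9 mm play all round. Origin: centre, at the lip's lower edge; plate top 10 mm, bar top 36 mm above it. Closed: origin 46 mm above the box's. 0.18 to 0.29 kg.
- short_capacitor: the short one of two upright black cylindrical capacitors with a bright aluminium top, also the slimmer: 28 mm diameter, 34 mm high. Origin: centre of its underside; z up its axis. About 45 g.
- tall_capacitor: the tall one of the two capacitors, also the thicker: 38 mm diameter, 56 mm high (too tall for the box). Origin: centre of its underside. To be left alone.
- short_heatsink: the short one of two bare aluminium heatsinks with four upright fins along their length: 50 mm long (x), 20 mm wide (y), 33 mm high. Origin: centre of its underside; z up; the outer fins' flat sides face +y and -y. About 50 g.
- long_heatsink: the long one of the two heatsinks, 80 mm long (x), 20 mm wide (y), 33 mm high (too long for the recess). Origin: centre of its underside. To be left alone.
- transformer: small transformer: dark steel core, 40 mm long (x), 18 mm wide (y), 34 mm high, with a copper-coloured coil body around it, 28 mm (x) by 38 mm (y), from 4 to 28 mm height, on a black foot 40 x 38 x 4 mm. Origin: centre of its underside; z up; the coil's flat sides face +y and -y, 38 mm apart. About 0.14 kg.
Things that resemble listed ones, but are neither listed nor needed, are in the scene too. What is shaped like the transformer but brown is not meant. What is shaped like the short_heatsink but turquoise is not meant.

How it is judged (in metres and radians):
At the end, for the whole second after the job is handed in: Each part upright in its own recess (origin within 14 mm of the insert's and under 8 mm above it); lid within 15 mm, 0.15 rad of the box, level to 0.03 rad, origin 42 to 49.5 mm above the box's; tall capacitor and long heatsink upright, moved under 20 mm; packed parts and lid at rest (horizontal distance between short_capacitor and round_insert below 0.014 m and z of short_capacitor in the frame of round_insert below 0.008 m and angle between each of short_capacitor, short_heatsink, transformer, tall_capacitor, long_heatsink's own z axis and vertical below 0.15 rad and linear speed of each of short_capacitor, short_heatsink, transformer, lid below 0.02 m/s and horizontal distance between short_heatsink and slot_insert below 0.014 m and z of short_heatsink in the frame of slot_insert below 0.008 m and horizontal distance between transformer and square_insert below 0.014 m and z of transformer in the frame of square_insert below 0.008 m and z of lid in the frame of kit_box between 0.042 and 0.0495 m and horizontal distance between lid and kit_box below 0.015 m and angle between the x axis of lid and the x axis of kit_box, either way round below 0.15 rad and angle between lid's own z axis and vertical below 0.03 rad and distance of each of tall_capacitor, long_heatsink from where it was at the start of the episode below 0.02 m); the robot touches nothing.
It fails at once if the tall capacitor is shifted by more than 20 mm or tipped over (distance of tall_capacitor from where it was at the start of the episode above 0.02 m or angle between tall_capacitor's own z axis and vertical above 0.4 rad).
It fails at once if the long heatsink is shifted by more than 20 mm or tipped over (distance of long_heatsink from where it was at the start of the episode above 0.02 m or angle between long_heatsink's own z axis and vertical above 0.4 rad).
It also fails if it takes over 120 s, if anything falls off the work surface, if the arm or the gripper's body presses on something with over 40 N, if the wrist force passes 120 N, or if a joint passes its speed limit or range.

## Robot

A 6-joint arm with a two-finger parallel gripper is mounted at the origin on the work surface. World frame = base frame: x ahead of the robot, y to its left, z up, the work surface at z = 0. Lengths are in mm, angles in rad, forces in N, time in s.
With the tool pointing down it reaches from about 300 to 875 mm from the base axis. Payload 6.4 kg.
Tool frame: the origin (TCP) lies on the centre line of the jaws, within the pads' length; the fingertips stand 11 mm ahead of it and the grasp point (between the pads) lies 8 mm behind it; z points along the fingers, y is the line along which they close (so a half turn about z gives the same grasp; the last joint's range is limited). The gripper opens to 85 mm and grips with 20 to 120 N. Pads are 22 mm wide; open, the fingers measure 114 mm over their backs; the gripper's body (76 mm by 85 mm) begins 54 mm behind the grasp point. The pads swing forward as they close: fully open they stand 13 mm farther back than shut.
Start: joints at [0.912, 0.181, 1.607, -0, 1.354, -0.206], TCP at [251.545, 517.075, 210.288] pointing down, gripper open.
Joint ranges: [-2.99, 2.99], [-0.89, 2.07], [0.3, 2.58], [-1.14, 4.28], [0, 2.63], [-3.12, 3.12]. Speed limits (rad/s): [2.57, 2.57, 3.01, 3.14, 3.14, 3.14].

## Interface

Orientations are given as a unit quaternion [x, y, z, w].
In Python, from station import env, vision gives the robot as it stands.
- The arm moves only by the tool step_arm, never from a script. Its argument "plan" is one flat list of numbers, 7 for each row, row after row: the turn, a rotation vector about the world's x, y, z each as a share of 6 degrees, from -1 to 1, then the shift along the world's x, y, z each as a share of 50 mm, from -1 to 1, then the closure, from -1 (fully open) to 1 (shut). In form: [wx, wy, wz, dx, dy, dz, jaw, wx, wy, wz, dx, dy, dz, jaw, ...]. A call has 1 to 8 rows; each row shifts and turns the commanded pose from where the row before left it; what a row does not reach is not made up. A row lasts 1/10 s, in which the tool goes at most 50 mm and 8.59 degrees, less where a joint would pass 70% of its speed; a pose out of reach is approached as far as the arm can. A call with a number of a shift or a turn outside -1 to 1 is refused whole. A call with a gripper value outside its range is refused whole. The fingers move at their own pace and stop on an object; "newtons" is the grip in N (left out, the last holds). Time passes only in rows, so rows that do not move let the fingers close. It gives the time, the measured TCP pose, the force, the opening and the grip force at its end, in the units of the state.
- env.get_obs(): the state, without advancing time (a new reading comes with each control period).
- vision.snapshot(name): name is "side" or "top" or "wrist"; returns a dict with "frame" (480x640x3 uint8, red, green, blue), "range_z" (480x640 float32, mm along the optical axis (not along the pixel's ray), 0 where there is no reading), "vfov" (degrees; the focal length in pixels is half the picture's height over the tangent of half this angle, whatever the lens; pixels are square), "cx", "cy" (the principal point, pixels), "R" (3x3) and "t" (3): a world point X has camera coordinates R X + t; the wrist camera has in their place "tool_from_camera" (4x4, takes a point from camera to tool coordinates, whose origin is the TCP and whose axes are the flange's). Camera axes: x right, y down, z forward; pixel columns grow to the right and rows downward; lengths in mm; the calibration is good to about 2 mm. A picture is of the moment at which its call begins: read the wrist's pose just before it.
- env.hand_in(): hands the job in; it is judged then, once.
The state is a dict: "clock": time; "joints": joint angles; "joint_velocities": joint speeds; "tau": joint torques, N m; "tool_pos": TCP position; "tcp_rot": TCP orientation; "force": force on the tool from outside, world axes, zero at the start; "torque": the same for the moment, N m; "gripper_width": finger opening in mm; "grip_force": force on a finger pad.
Only numpy, scipy, OpenCV 4.12 (cv2) and the standard library are available. Lean on these libraries where they do the work, as an engineer would, in place of code of your own. Each camera call takes 0.05 s, during which the arm holds its last target. There are 200 camera calls.

## Working session

There is one attempt and no reset: what is moved stays moved. The work goes in short steps, Python scripts to look and compute and a tool call to move; the robot and the scene stay as the last step left them, time stands still between calls to the robot, and variables do not carry over. Pictures are saved under pics/ and viewed, at most 14 in all, crops included, and the job is handed in when it is done.

Besides the shell and the picture viewer there is one more tool, called after ">>>" as name(argument=value, ...) on one line, values as JSON. step_arm: Moves the arm, as the interface text tells. Shift numbers are shares of 50 mm and turn numbers shares of 6 degrees, none past 1 either way. Its arguments: {"type":"object","properties":{"plan":{"type":"array","items":{"type":"number","minimum":-1,"maximum":1}},"newtons":{"type":"number"}},"required":["plan"]}

```bash
mkdir -p pics
cat > h.py <<'E'
import numpy as np, cv2
from station import env, vision
from scipy.spatial.transform import Rotation as Ro
def snap(n):
    o=env.get_obs(); s=vision.snapshot(n); f=240/np.tan(np.radians(s['vfov'])/2)
    K=(f,s['cx'],s['cy'])
    if n=='wrist':
        T=np.eye(4);T[:3,:3]=Ro.from_quat(o['tcp_rot']).as_matrix();T[:3,3]=o['tool_pos']
        C=T@np.array(s['tool_from_camera'])
    else:
        C=np.eye(4);R=np.array(s['R']);C[:3,:3]=R.T;C[:3,3]=-R.T@np.array(s['t'])
    return s['frame'],s['range_z'],K,C
def cloud(z,K,C):
    v,u=np.mgrid[:480,:640]
    P=np.stack([(u-K[1])/K[0]*z,(v-K[2])/K[0]*z,z],-1)
    W=P@C[:3,:3].T+C[:3,3]; W[z<=0]=np.nan
    return W
def ray(u,v,h,K,C):
    d=C[:3,:3]@np.array([(u-K[1])/K[0],(v-K[2])/K[0],1]);return C[:3,3]+d*(h-C[2,3])/d[2]
def save(n,im): cv2.imwrite('pics/'+n,im[...,::-1])
E
python3 - <<'E'
from h import *
for n in('top','side'):
    f,z,K,C=snap(n); save(n+'0.png',f); np.savez(n+'0.npz',f=f,z=z,K=K,C=C)
    print(n,K,C.round(3).tolist(),(z>0).mean())
o=env.get_obs();print({k:np.round(v,3) for k,v in o.items()})
E
```

```text
top (np.float64(515.274812468987), 310.26839303906934, 239.7294295113297) [[0.025, -0.994, 0.11, 405.511], [-1.0, -0.025, 0.006, -5.067], [-0.003, -0.11, -0.994, 929.685], [0.0, 0.0, 0.0, 1.0]] 0.9961360677083333
side (np.float64(490.02907927041554), 322.59468144116306, 232.6862404478397) [[1.0, 0.003, 0.025, 469.27], [-0.014, -0.736, 0.677, -519.043], [0.02, -0.677, -0.736, 631.009], [0.0, 0.0, 0.0, 1.0]] 0.9956412760416666
{'clock': np.float64(0.1), 'joints': array([ 0.912,  0.181,  1.608, -0.   ,  1.354, -0.206]), 'joint_velocities': array([ 0.002, -0.003, -0.003,  0.001, -0.001,  0.   ]), 'tau': array([ 1.0000e-03, -4.4588e+01, -3.5224e+01, -0.0000e+00,  4.0000e-03,
       -0.0000e+00]), 'tool_pos': array([251.197, 516.658, 209.49 ]), 'tcp_rot': array([ 0.224,  0.974, -0.001, -0.   ]), 'force': array([-0.518, -0.674,  0.118]), 'torque': array([-0.005, -0.026, -0.031]), 'grip_force': np.float64(0.0), 'gripper_width': np.float64(85.508)}
```

View pics/top0.png

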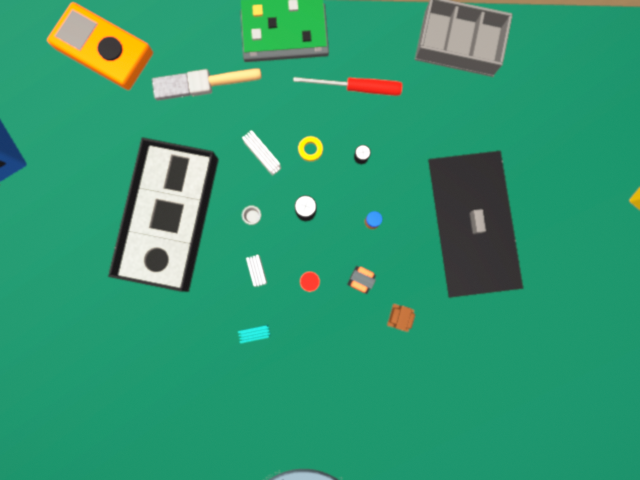

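View pics/side0.png

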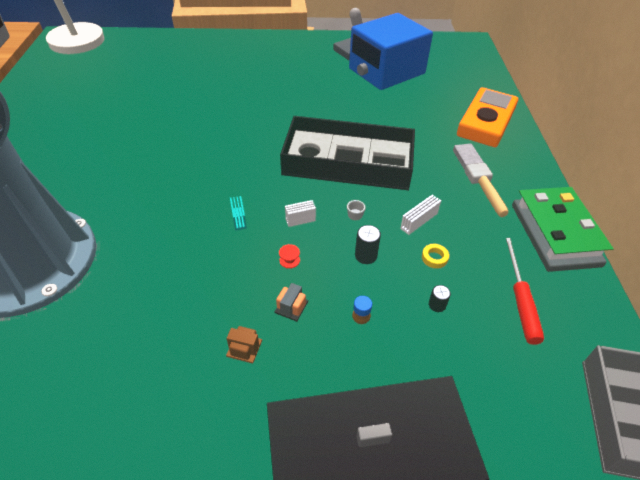

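The top view shows these candidates:
- **Capacitors:** short black one with a bright top at (362,154); the tall one at (306,207) stays; the blue (374,219) and the grey ring (251,215) are look-alikes.
- **Heatsinks:** short one at (256,270); the long one at (261,152) stays; turquoise (253,334) is a decoy.
- **Transformer:** dark core with orange coil at (362,279); brown (401,318) is a decoy.
- **Box and lid:** box centre is about (163,215), with slot, square and round recesses from top to bottom. The lid bar is at (478,221).

Next I'll measure positions and check a close crop.

```bash
cat > m.py <<'E'
from h import *
d=np.load('top0.npz');f,z,K,C=d['f'],d['z'],d['K'],d['C'];W=cloud(z,K,C)
d2=np.load('side0.npz');f2=d2['f']
W2=cloud(d2['z'],d2['K'],d2['C'])
print('table z top/side',np.nanmedian(W[380:440,150:500,2]),np.nanmedian(W2[150:250,120:220,2]))
rg={'shortcap':(362,154,16),'tallcap':(306,207,18),'shs':(256,270,20),'lhs':(261,152,28),'trafo':(362,279,18),'bar':(478,221,18),
'brown':(401,318,20),'blue':(374,219,14),'ring':(251,215,14),'yel':(310,149,16),'red':(310,281,14),'turq':(253,334,20)}
for n,(u,v,r) in rg.items():
    P=W[v-r:v+r,u-r:u+r].reshape(-1,3);zt=np.nanpercentile(P[:,2],99)
    for S,t in((P,'top'),(W2.reshape(-1,3),'side')):
        c=np.nanmedian(P[P[:,2]>zt-6],0)
        with np.errstate(all='ignore'):
            Q=S[(S[:,2]>zt-6)&(S[:,2]<zt+8)&(np.hypot(S[:,0]-c[0],S[:,1]-c[1])<50)]
        if len(Q)<5: continue
        (cx,cy),(a,b),an=cv2.minAreaRect(Q[:,:2].astype(np.float32))
        print(n,t,'ztop %.0f'%np.median(Q[:,2]),'c %.0f %.0f size %.0f %.0f ang %.0f'%(cx,cy,a,b,an),len(Q))
# recess & rim (dark in white inserts)
g=f.max(2)
m=((g[:,:]>150)&(f.min(2)>140)).astype(np.uint8);m[:,:100]=0;m[:130]=0;m[:,225:]=0;m[300:]=0
cs,h=cv2.findContours(m,cv2.RETR_CCOMP,cv2.CHAIN_APPROX_NONE)
for i,c in enumerate(cs):
    if cv2.contourArea(c)>80:
        p=np.array([ray(u,v,19,K,C)[:2] for u,v in c[:,0]],np.float32)
        r=cv2.minAreaRect(p);print('hole' if h[0,i,3]>=0 else 'ins',np.round(r[0]),np.round(r[1]),round(r[2]))
for nm,sl in(('box',(slice(130,300),slice(100,225))),('lid',(slice(140,305),slice(420,530)))):
  for S,t in((W[sl],'top'),):
    m=(g[sl]<60).astype(np.uint8); cs,_=cv2.findContours(m,cv2.RETR_EXTERNAL,2); c=max(cs,key=cv2.contourArea)[:,0]+[sl[1].start,sl[0].start]
    p=np.array([ray(u,v,52 if nm=='box' else 10,K,C)[:2] for u,v in c],np.float32)
    r=cv2.minAreaRect(p);print(nm,np.round(r[0]),np.round(r[1]),round(r[2],1),np.nanpercentile(S[...,2],[5,50,90,99]).round())
crop=cv2.resize(f[120:345,225:425],None,fx=2.6,fy=2.6,interpolation=cv2.INTER_CUBIC);save('crop.png',crop)
E
python3 m.py
```

```text
table z top/side -0.45665542466321085 -0.784279728137733
shortcap top ztop 34 c 665 -90 size 26 26 ang 78 184
shortcap side ztop 34 c 665 -90 size 26 27 ang 27 225
tallcap top ztop 56 c 561 10 size 37 36 ang 3 357
tallcap side ztop 56 c 561 10 size 38 35 ang 86 329
shs top ztop 32 c 449 94 size 50 20 ang 17 196
shs side ztop 32 c 451 94 size 50 24 ang 21 264
lhs top ztop 33 c 663 92 size 81 20 ang 42 293
lhs side ztop 32 c 665 92 size 82 21 ang 41 354
trafo top ztop 34 c 440 -93 size 40 33 ang 65 249
trafo side ztop 33 c 440 -93 size 42 19 ang 65 290
bar top ztop 35 c 546 -295 size 40 17 ang 8 210
bar side ztop 35 c 547 -296 size 40 17 ang 7 451
brown top ztop 34 c 374 -164 size 30 42 ang 56 264
brown side ztop 33 c 375 -164 size 19 40 ang 74 363
blue top ztop 38 c 545 -110 size 25 25 ang 90 175
blue side ztop 37 c 546 -111 size 26 25 ang 88 226
ring top ztop 22 c 549 107 size 32 31 ang 90 101
ring side ztop 21 c 549 106 size 34 31 ang 85 97
yel top ztop 13 c 675 4 size 42 42 ang 2 285
yel side ztop 13 c 677 4 size 44 41 ang 80 302
red top ztop 22 c 433 -1 size 32 32 ang 2 271
red side ztop 21 c 435 -1 size 35 32 ang 67 268
turq top ztop 32 c 340 94 size 20 50 ang 13 186
turq side ztop 32 c 341 94 size 20 53 ang 13 127
ins [544. 263.] [113. 240.] 80
hole [465. 272.] [45. 44.] 47
hole [543. 259.] [54. 56.] 80
hole [622. 245.] [36. 66.] 80
box [541. 253.] [137. 244.] 80.2 [-2.  9. 35. 53.]
lid [ 546. -295.] [249. 129.] 8.3 [-2.  8. 11. 34.]
```

View pics/crop.png

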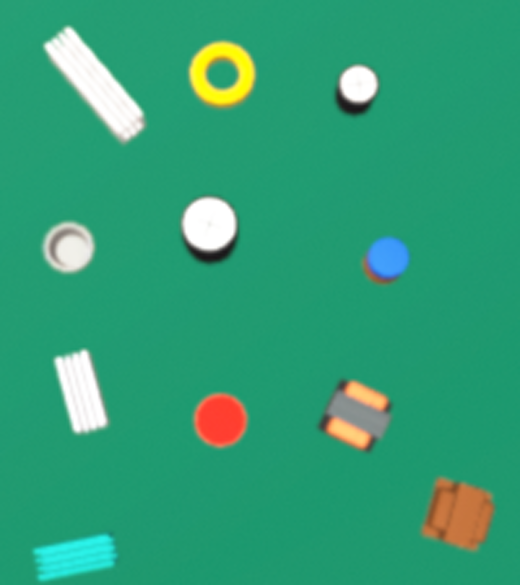

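The crop confirms the choices: short capacitor at crop (358,90), short heatsink (80,390), and dark/orange transformer (356,412). Sizes and heights match the descriptions. I'll start with the transformer at (440,-93), gripping its core ends along about 64°, which is the tool's current closing line.

>>> step_arm(plan=[0,0,0,0.3,-0.94,0,-1,0,0,0,0.3,-0.94,0,-1,0,0,0,0.3,-0.94,0,-1,0,0,0,0.3,-0.94,0,-1,0,0,0,0.3,-0.94,0,-1,0,0,0,0.3,-0.94,0,-1,0,0,0,0.3,-0.94,0,-1,0,0,0,0.3,-0.94,0,-1], newtons=40)

```text
clock: 0.9
tool_pos: [371.5, 139.3, 210.2]
tcp_rot: [0.224, 0.975, 0.0, 0.0]
force: [0.8, 0.0, 0.4]
gripper_width: 85.4
grip_force: 0.0
```

>>> step_arm(plan=[0,0,0,0.3,-0.94,0,-1,0,0,0,0.3,-0.94,0,-1,0,0,0,0.3,-0.94,0,-1,0,0,0,0.3,-0.94,-0.5,-1,0,0,0,0.2,-0.94,-0.5,-1,0,0,0,0,0,-0.5,-1,0,0,0,0,0,0,-1,0,0,0,0,0,0,-1])

```text
clock: 1.7
tool_pos: [438.7, -85.3, 139.4]
tcp_rot: [0.224, 0.974, 0.0, -0.001]
force: [0.1, 0.2, -0.2]
gripper_width: 85.6
grip_force: 0.0
```

```bash
cat > w.py <<'E'
import sys
from h import *
o=env.get_obs();f,z,K,C=snap('wrist');save(sys.argv[1],f);np.savez('wrist.npz',f=f,z=z,K=K,C=C)
R=Ro.from_quat(o['tcp_rot']).as_matrix()
print(o['clock'],o['tool_pos'].round(1),'yang',np.degrees(np.arctan2(R[1,1],R[0,1])).round(1),'zax',R[:,2].round(3),o['gripper_width'],o['force'].round(1))
W=cloud(z,K,C).reshape(-1,3)
with np.errstate(all='ignore'):
    for a in sys.argv[2:]:
        x,y,r,lo,hi=map(float,a.split(','))
        Q=W[(W[:,2]>lo)&(W[:,2]<hi)&(np.hypot(W[:,0]-x,W[:,1]-y)<r)]
        if len(Q)>5:
            q=cv2.minAreaRect(Q[:,:2].astype(np.float32));print(np.round(q[0],1),np.round(q[1],1),round(q[2],1),'z',np.median(Q[:,2]).round(1),len(Q))
        else: print('few',len(Q))
E
python3 w.py w1.png 440,-93,35,29,42 440,-93,35,8,42
```

```text
1.7 [438.7 -85.3 139.4] yang 64.1 zax [-0.002  0.001 -1.   ] 85.57682803617632 [ 0.1  0.2 -0.2]
[438.2 -91.6] [39.3 36.2] 64.3 z 34.8 1407
[438.8 -91.7] [39.8 38.4] 65.3 z 33.8 2018
```

View pics/w1.png

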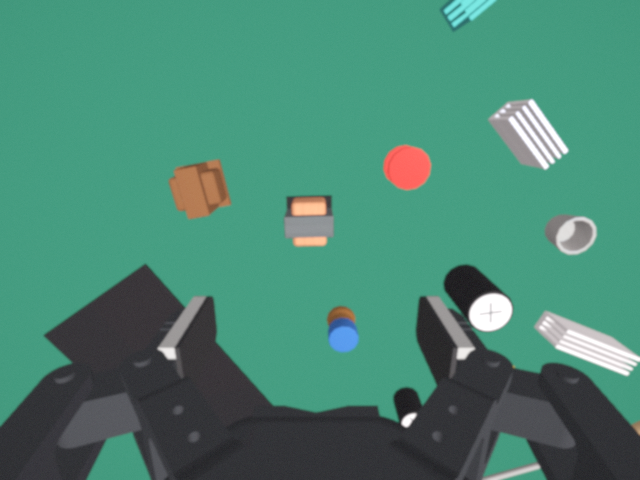

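The wrist view shows the transformer at (309,222) with its core along the closing line, measured at (439,-92). I'll descend and grip.

>>> step_arm(plan=[0,0,0,0,-0.13,-0.5,-1,0,0,0,0,0,-0.5,-1,0,0,0,0,0,-0.5,-1,0,0,0,0,0,-0.5,-1,0,0,0,0,0,-0.33,-1,0,0,0,0,0,0,-1,0,0,0,0,0,0,1,0,0,0,0,0,0,1])

```text
clock: 2.55
tool_pos: [440.8, -92.6, 24.9]
tcp_rot: [0.224, 0.975, -0.0, 0.002]
force: [0.7, -0.1, 0.5]
gripper_width: 59.3
grip_force: 0.0
```

>>> step_arm(plan=[0,0,0,0,0,0,1,0,0,0,0,0,0,1,0,0,0,0,0,0,1,0,0,0,0,0,0,1,0,0,0,0,0,0,1])

```text
clock: 3.05
tool_pos: [439.3, -92.3, 23.1]
tcp_rot: [0.225, 0.974, -0.0, -0.0]
force: [0.5, -0.7, -0.5]
gripper_width: -0.1
grip_force: 0.0
```

```bash
python3 - <<'E'
from h import *
o=env.get_obs();print(o['gripper_width'],o['grip_force'])
f,z,K,C=snap('side');save('s1.png',cv2.resize(f[180:420,180:480],None,fx=2,fy=2))
E
python3 w.py w2.png
```

```text
-0.09675564249340843 0.0
3.1 [439.3 -92.3  23.1] yang 64.1 zax [-0.  0. -1.] -0.1496096267075256 [0.1 0.1 0.3]
```

View pics/s1.png

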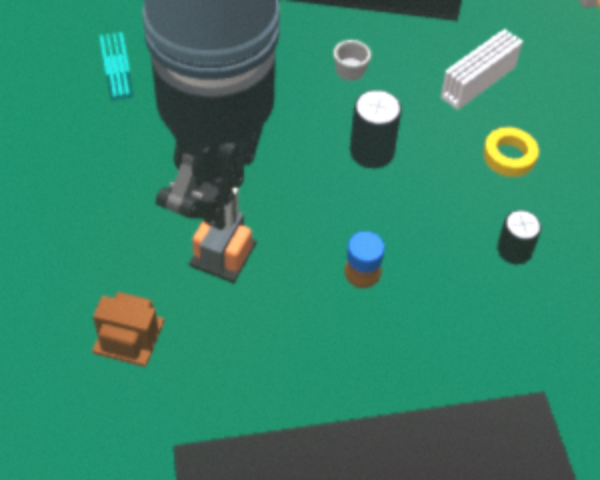

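View pics/w2.png

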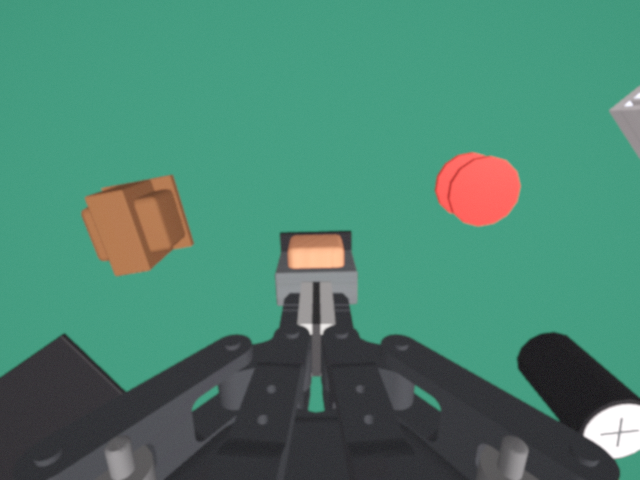

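Run:
```python
from h import *
d=np.load('wrist.npz');W=cloud(d['z'],d['K'],d['C'])
o=env.get_obs();R=Ro.from_quat(o['tcp_rot']).as_matrix();L=(W-o['tool_pos'])@R
for p in [(307,285),(327,285),(307,295),(327,295),(307,320),(327,325),(307,345),(285,280),(350,280),(316,250),(316,270),(286,235)]:
    print(p,'world',W[p[1],p[0]].round(),'tool',L[p[1],p[0]].round(),d['f'][p[1],p[0]])
print(np.array(d['K']))
f,z,K,C=snap('side');W=cloud(z,K,C)
for a in (slice(250,320),):
    Q=W[a,260:330].reshape(-1,3);Q=Q[(Q[:,2]>30)&(Q[:,2]<37)&(np.hypot(Q[:,0]-439,Q[:,1]+92)<40)];q=cv2.minAreaRect(Q[:,:2].astype(np.float32));print(q,len(Q))
```

```text
(307, 285) world [427. -90.  53.] tool [ 12.  -3. -30.] [159 156 155]
(327, 285) world [432. -82.  53.] tool [ 11.   6. -30.] [159 156 156]
(307, 295) world [428. -90.  62.] tool [ 11.  -3. -39.] [157 154 153]
(327, 295) world [431. -83.  62.] tool [ 12.   5. -39.] [157 154 153]
(307, 320) world [428. -89.  81.] tool [ 11.  -2. -57.] [156 154 154]
(327, 325) world [431. -83.  83.] tool [ 11.   5. -60.] [229 226 225]
(307, 345) world [427. -89.  96.] tool [ 12.  -2. -73.] [56 57 61]
(285, 280) world [ 428. -103.   35.] tool [  5. -14. -12.] [144 149 151]
(350, 280) world [442. -75.  35.] tool [  5.  17. -12.] [144 148 152]
(316, 250) world [423. -84.  28.] tool [18.  1. -5.] [255 189 148]
(316, 270) world [431. -88.  33.] tool [  9.   1. -10.] [87 87 89]
(286, 235) world [416. -99.   5.] tool [ 18. -16.  18.] [59 57 60]
[347.29514672 315.85632763 231.82053717]
((439.4132080078125, -93.56173706054688), (40.11977005004883, 18.745624542236328), 65.98490905761719) 183
```

>>> step_arm(plan=[0,0,0,0,0,0.5,1,0,0,0,0,0,0.5,1,0,0,0,0,0,0.5,1,0,0,0,0,0,0.5,1,0,0,0,0,0,0,1,0,0,0,0,0,0,1])

```text
clock: 3.8
tool_pos: [439.5, -92.4, 123.3]
tcp_rot: [0.224, 0.974, -0.0, 0.001]
force: [0.1, -0.6, -0.5]
gripper_width: 0.1
grip_force: 0.0
```

```bash
cat > tip.py <<'E'
from h import *
import sys
o=env.get_obs();p=o['tool_pos'];print(p.round(1),o['gripper_width'].round(1))
R=Ro.from_quat(o['tcp_rot']).as_matrix()
f,z,K,C=snap('side');W=cloud(z,K,C)
if len(sys.argv)>1: save(sys.argv[1],f)
with np.errstate(all='ignore'):
  m=(W[...,2]>42)&(np.hypot(W[...,0]-p[0],W[...,1]-p[1])<70)
L=(W[m]-p)@R
for lo in range(-80,40,5):
    q=L[(L[:,2]>=lo)&(L[:,2]<lo+5)]
    if len(q): print(lo,len(q),q.min(0).round(),q.max(0).round())
E
python3 tip.py s2.png
```

```text
Traceback (most recent call last):
  File "tip.py", line 3, in <module>
    o=env.get_obs();p=o['tool_pos'];print(p.round(1),o['gripper_width'].round(1))
                                                     ^^^^^^^^^^^^^^^^^^^^^^^^
AttributeError: 'float' object has no attribute 'round'
```

```bash
sed -i "s/o\['gripper_width'\].round(1)/o['gripper_width']/" tip.py; python3 tip.py s2.png
```

```text
[439.5 -92.4 123.3] 0.10958629884837984
-80 77 [-14. -38. -80.] [  9.  38. -75.]
-75 132 [-14. -35. -75.] [  8.  35. -70.]
-70 57 [-15. -30. -70.] [  2.  33. -65.]
-65 23 [-14. -14. -65.] [ -9.  27. -60.]
-60 19 [-12. -12. -60.] [ -7.   8. -55.]
-55 28 [-13. -14. -55.] [ -6.   6. -50.]
-50 33 [-12. -15. -50.] [ -3.   5. -45.]
-45 54 [-12. -15. -45.] [  7.   5. -40.]
-40 51 [-12. -15. -40.] [  6.   5. -35.]
-35 47 [-12. -15. -34.] [  5.   5. -30.]
-30 28 [-12. -13. -30.] [  6.   6. -26.]
-25 9 [-11.  -8. -25.] [ -5.   5. -21.]
```

View pics/s2.png

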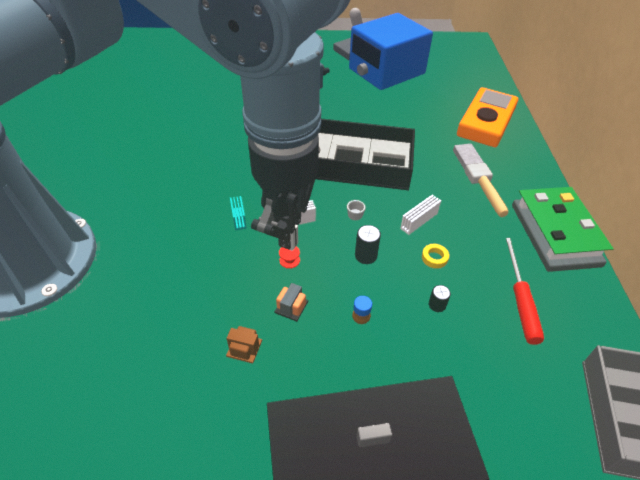

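The side view shows the shut fingertips about 25 mm behind the reported TCP (pixel (290,248), z ≈ 148 while the TCP reads 123). They should be 11 mm ahead of it, so the fingers closed above the part. The transformer hasn't moved. I'll open the jaws, go lower carefully and watch the force.

>>> step_arm(plan=[0,0,0,0,0,0,-1,0,0,0,0,0,0,-1,0,0,0,0,0,-0.5,-1,0,0,0,0,0,-0.5,-1,0,0,0,0,0,-0.5,-1,0,0,0,0,0,-0.5,-1,0,0,0,0,0,0,-1,0,0,0,0,0,0,-1])

```text
clock: 4.65
tool_pos: [438.7, -92.0, 22.7]
tcp_rot: [0.224, 0.974, 0.0, -0.001]
force: [-0.2, -0.2, 0.7]
gripper_width: 85.9
grip_force: 0.0
```

>>> step_arm(plan=[0,0,0,0,0,-0.1,-1,0,0,0,0,0,-0.1,-1,0,0,0,0,0,-0.1,-1,0,0,0,0,0,0,-1])

```text
clock: 5.05
tool_pos: [439.1, -92.2, 7.8]
tcp_rot: [0.224, 0.974, 0.0, -0.0]
force: [0.3, 0.2, 0.1]
gripper_width: 85.4
grip_force: 0.0
```

```bash
sed -i 's/>42)/>36)/' tip.py; python3 tip.py; python3 w.py w3.png 439,-92,40,29,37
python3 - <<'E'
from h import *
print(env.get_obs()['force'])
E
```

```text
[439.1 -92.2   7.8] 85.35405090095
-80 22 [-14. -66. -80.] [-10.  57. -76.]
-75 20 [-12. -55. -75.] [ -4.  49. -70.]
-70 30 [-12. -55. -70.] [ -1.  47. -65.]
-65 37 [-12. -57. -65.] [  3.  48. -60.]
-60 43 [-12. -58. -60.] [  3.  48. -55.]
-55 53 [-12. -57. -55.] [  6.  49. -50.]
-50 52 [-12. -57. -50.] [  6.  48. -45.]
-45 52 [-12. -56. -45.] [  8.  48. -40.]
-40 34 [-12. -54. -40.] [  8.  47. -35.]
-35 8 [ -7.  42. -35.] [  9.  44. -33.]
-30 3 [ -7. -21. -29.] [  3.  16. -28.]
5.1 [439.2 -92.2   8. ] yang 64.1 zax [-0.  0. -1.] 85.47757306104943 [-0.7 -0.3 -0.5]
[438.5 -91.2] [40.2 35.8] 65.5 z 34.8 4476
[ 0.14664199 -0.40653346  0.25423463]
```

View pics/w3.png

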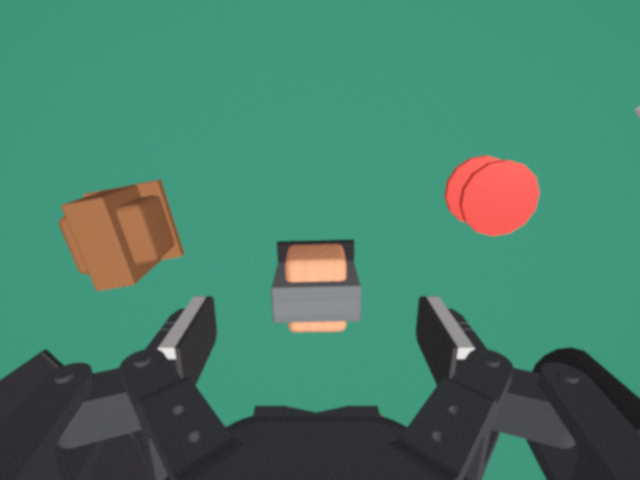

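The open tips sit about 37 mm behind the TCP, so the offset is a constant ~36 mm. The part is centred between the pads at (316,290). I'll go 24 mm lower and close.

>>> step_arm(plan=[0,0,0,0,0,-0.16,-1,0,0,0,0,0,-0.16,-1,0,0,0,0,0,-0.16,-1,0,0,0,0,0,0,1,0,0,0,0,0,0,1,0,0,0,0,0,0,1,0,0,0,0,0,0,1,0,0,0,0,0,0,1])

```text
clock: 5.95
tool_pos: [439.7, -92.5, -15.5]
tcp_rot: [0.224, 0.974, -0.0, 0.0]
force: [0.7, 0.2, -0.0]
gripper_width: 39.4
grip_force: 40.5
```

>>> step_arm(plan=[0,0,0,0,0,0.3,1,0,0,0,0,0,0.6,1,0,0,0,0,0,0.6,1,0,0,0,0,0,0.5,1,0,0,0,0,0,0,1])

```text
clock: 6.45
tool_pos: [441.9, -93.5, 87.5]
tcp_rot: [0.224, 0.974, -0.001, 0.003]
force: [0.3, -0.5, -0.5]
gripper_width: 39.4
grip_force: 40.7
```

>>> step_arm(plan=[0,0,0.32,0.26,0.88,0,1,0,0,0.32,0.26,0.88,0,1,0,0,0.32,0.26,0.88,0,1,0,0,0.32,0.26,0.88,0,1,0,0,0.32,0.26,0.88,0,1,0,0,0.32,0.26,0.88,0,1,0,0,0.32,0.26,0.88,0,1,0,0,0.32,0.26,0.88,0,1])

```text
clock: 7.25
tool_pos: [542.6, 261.4, 82.4]
tcp_rot: [0.091, 0.996, -0.0, -0.001]
force: [0.7, -0.4, -1.7]
gripper_width: 39.4
grip_force: 40.7
```

>>> step_arm(plan=[0,0,0,0,0,0,1,0,0,0,0,0,0,1,0,0,0,0,0,0,1])

```text
clock: 7.55
tool_pos: [542.2, 258.7, 82.8]
tcp_rot: [0.092, 0.996, -0.001, -0.001]
force: [-0.2, -1.1, -1.3]
gripper_width: 39.1
grip_force: 41.0
```

```bash
python3 w.py w4.png
python3 - <<'E'
from h import *
d=np.load('wrist.npz');f,K,C=d['f'],d['K'],d['C']
m=((f.min(2)>130)&(np.ptp(f,2)<25)).astype(np.uint8)
cs,h=cv2.findContours(m,cv2.RETR_CCOMP,cv2.CHAIN_APPROX_NONE)
for i,c in enumerate(cs):
    if cv2.contourArea(c)>400:
        p=np.array([ray(u,v,19,K,C)[:2] for u,v in c[:,0]],np.float32);r=cv2.minAreaRect(p)
        print('hole' if h[0,i,3]>=0 else 'ins',c[:,0].mean(0).round(),np.round(r[0]),np.round(r[1]),round(r[2]))
E
```

```text
7.55 [542.2 258.7  82.8] yang 79.4 zax [-0.002 -0.001 -1.   ] 39.14076128284611 [-0.2 -1.1 -1.3]
ins [184. 433.] [693. 119.] [14. 60.] 43
ins [316. 353.] [632. 242.] [97. 62.] 79
hole [317. 361.] [643. 241.] [53. 20.] 79
ins [115. 283.] [551. 109.] [41. 35.] 77
ins [ 39. 148.] [449.  94.] [60. 45.] 17
ins [318. 194.] [524. 264.] [121. 198.] 80
hole [317. 119.] [465. 274.] [43. 44.] 34
```

View pics/w4.png

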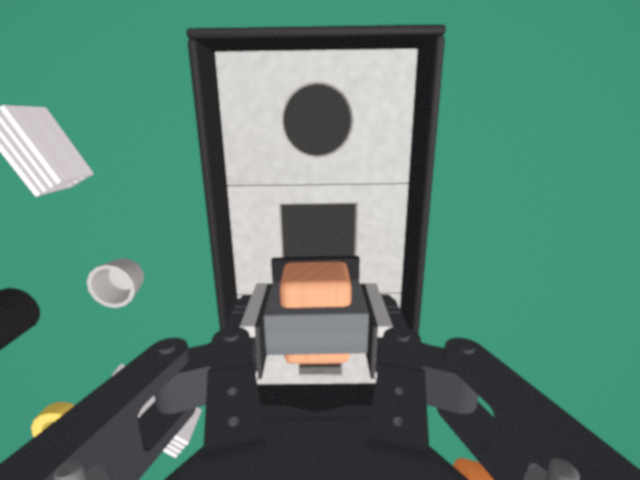

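The transformer is held level, and the insert, box walls and round hole at (317,119) agree with the earlier measurements. I'll lower it and open part-way.

>>> step_arm(plan=[0,0,0,0.02,0.02,-0.5,1,0,0,0,0,0,-0.4,1,0,0,0,0,0,-0.4,1,0,0,0,0,0,-0.2,1,0,0,0,0,0,-0.16,1,0,0,0,0,0,-0.12,1,0,0,0,0,0,0,1,0,0,0,0,0,0,1])

```text
clock: 8.4
tool_pos: [545.1, 260.4, -3.5]
tcp_rot: [0.092, 0.996, -0.0, 0.001]
force: [-3.1, -2.5, 4.5]
gripper_width: 39.6
grip_force: 45.8
```

>>> step_arm(plan=[0,0,0,0,0,0,1,0,0,0,0,0,0,1])

```text
clock: 8.6
tool_pos: [545.1, 260.4, -3.5]
tcp_rot: [0.092, 0.996, -0.0, 0.001]
force: [-3.2, -2.6, 5.5]
gripper_width: 39.1
grip_force: 46.5
```

>>> step_arm(plan=[0,0,0,-0.03,-0.02,0.02,1,0,0,0,0,0,0,-0.3,0,0,0,0,0,0,-0.3,0,0,0,0,0,0,-0.3,0,0,0,0,0,0,-0.3])

```text
clock: 9.1
tool_pos: [542.9, 259.8, -3.9]
tcp_rot: [0.092, 0.996, 0.0, 0.0]
force: [-0.4, 0.5, -0.5]
gripper_width: 55.8
grip_force: 0.0
```

>>> step_arm(plan=[0,0,0,0,0,0.3,-0.3,0,0,0,0,0,0.6,-0.3,0,0,0,0,0,0.6,-0.3,0,0,0,0,0,0.6,-0.3,0,0,0,0,0,0.3,-0.3,0,0,0,0,0,0,-0.3,0,0,0,0,0,0,-0.3])

```text
clock: 9.8
tool_pos: [542.4, 259.6, 115.6]
tcp_rot: [0.092, 0.996, -0.0, -0.0]
force: [0.4, -1.2, -0.2]
gripper_width: 55.7
grip_force: 0.0
```

```bash
python3 w.py w5.png 543,259,30,39,50 543,259,27,22,50; python3 tip.py | tail -4
```

```text
9.8 [542.4 259.6 115.6] yang 79.4 zax [-0. -0. -1.] 55.718305471759955 [ 0.4 -1.2 -0.2]
[540.8 260.2] [39.8 34.4] 80.6 z 44.0 1454
[541.8 256.2] [47.6 38. ] 82.1 z 43.1 2506
-40 44 [-11. -43. -40.] [ 10.  33. -36.]
-35 26 [-11. -42. -35.] [ 10.  31. -30.]
-30 25 [-11. -38. -30.] [ 10.  30. -25.]
-25 2 [ -3. -35. -25.] [  6. -33. -25.]
```

View pics/w5.png

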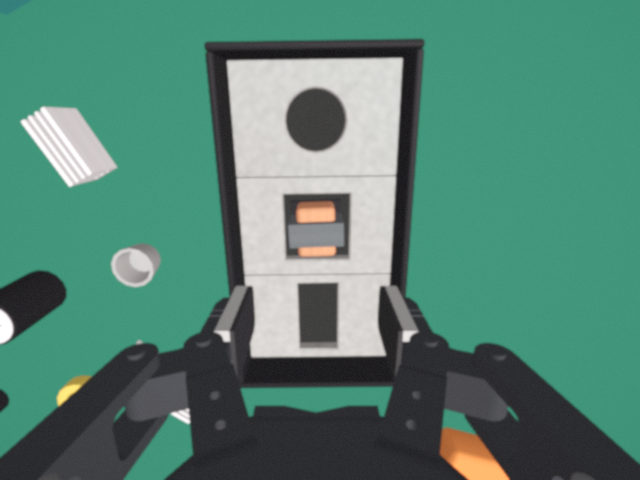

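The transformer is fully down in its square recess at (316,228), with its top at 43 mm. Next is the short heatsink.

>>> step_arm(plan=[0,0,0.8,-0.31,-0.55,0,-0.3,0,0,0.8,-0.31,-0.55,0,-0.3,0,0,0.8,-0.31,-0.55,0,-0.3,0,0,0.8,-0.31,-0.55,0,-0.3,0,0,0.8,-0.31,-0.55,-0.3,-0.3,0,0,0.8,-0.31,-0.55,-0.3,-0.3,0,0,0,0,0,0,-0.3,0,0,0,0,0,0,-0.3])

```text
clock: 10.7
tool_pos: [448.8, 94.4, 84.9]
tcp_rot: [-0.157, 0.988, 0.0, -0.001]
force: [0.6, 1.0, 0.4]
gripper_width: 55.4
grip_force: 0.0
```

```bash
python3 w.py w6.png 450,94,40,27,40
```

```text
10.7 [448.8  94.4  84.9] yang 108.1 zax [-0.003  0.    -1.   ] 55.384711519779124 [0.6 1.  0.4]
[450.2  95. ] [50.7 20. ] 17.3 z 34.0 1194
```

>>> step_arm(plan=[0,0,-0.1,0.02,0,-0.5,-0.3,0,0,0,0,0,-0.5,-0.3,0,0,0,0,0,-0.4,-0.3,0,0,0,0,0,-0.4,-0.3,0,0,0,0,0,-0.18,-0.3,0,0,0,0,0,0,-0.3,0,0,0,0,0,0,1,0,0,0,0,0,0,1])

```text
clock: 11.55
tool_pos: [452.0, 94.9, -11.9]
tcp_rot: [-0.153, 0.988, -0.0, 0.001]
force: [0.1, -0.1, -0.3]
gripper_width: 27.2
grip_force: 0.0
```

>>> step_arm(plan=[0,0,0,0,0,0,1,0,0,0,0,0,0,1,0,0,0,0,0,0,1])

```text
clock: 11.85
tool_pos: [452.1, 94.7, -11.7]
tcp_rot: [-0.153, 0.988, -0.0, 0.001]
force: [-1.0, 0.9, 6.6]
gripper_width: 19.3
grip_force: 40.3
```

>>> step_arm(plan=[0,0,0,0,0,0.3,1,0,0,0,0,0,0.6,1,0,0,0,0,0,0.6,1,0,0,0,0,0,0.6,1,0,0,0,0,0,0,1])

```text
clock: 12.35
tool_pos: [454.2, 94.6, 96.4]
tcp_rot: [-0.153, 0.988, -0.001, 0.004]
force: [0.8, -0.2, -1.0]
gripper_width: 19.1
grip_force: 39.4
```

>>> step_arm(plan=[0,0,-0.57,0.42,0.38,0,1,0,0,-0.57,0.42,0.38,0,1,0,0,-0.57,0.42,0.38,0,1,0,0,-0.57,0.42,0.38,0,1,0,0,-0.57,0.42,0.38,0,1,0,0,-0.57,0.42,0.38,0,1,0,0,-0.57,0.42,0.38,0,1,0,0,-0.57,0.42,0.38,0,1])

```text
clock: 13.15
tool_pos: [618.8, 247.3, 90.6]
tcp_rot: [0.086, 0.996, -0.0, -0.001]
force: [-0.0, 0.4, 0.2]
gripper_width: 19.3
grip_force: 39.4
```

>>> step_arm(plan=[0,0,0,0,0,0,1,0,0,0,0,0,0,1,0,0,0,0,0,0,1])

```text
clock: 13.45
tool_pos: [617.6, 246.0, 91.1]
tcp_rot: [0.085, 0.996, -0.0, -0.001]
force: [-0.7, -0.7, -0.8]
gripper_width: 19.3
grip_force: 39.4
```

```bash
python3 w.py w7.png 622,245,40,60,140
python3 - <<'E'
from h import *
o=env.get_obs();p=o['tool_pos']
f,z,K,C=snap('top');W=cloud(z,K,C)
Q=W[(W[...,2]<200)&(W[...,2]>70)&(np.hypot(W[...,0]-p[0],W[...,1]-p[1])<60)];print('top sees',len(Q))
d=np.load('wrist.npz');W=cloud(d['z'],d['K'],d['C']);R=Ro.from_quat(o['tcp_rot']).as_matrix();L=(W-p)@R
m=(d['f'].min(2)>110)&(np.abs(L[...,0])<32)&(np.abs(L[...,1])<9)&(L[...,2]<10)
q=L[m];print(len(q),np.percentile(q,[1,50,99],axis=0).round())
E
```

```text
13.45 [617.6 246.   91.1] yang 80.3 zax [-0.002 -0.001 -1.   ] 19.298956382408228 [-0.7 -0.7 -0.8]
[615.2 248.9] [53.9 42.5] 14.8 z 131.5 7685
top sees 527
5598 [[-22.  -9. -49.]
 [  7.  -1. -38.]
 [ 27.   9. -14.]]
```

View pics/w7.png

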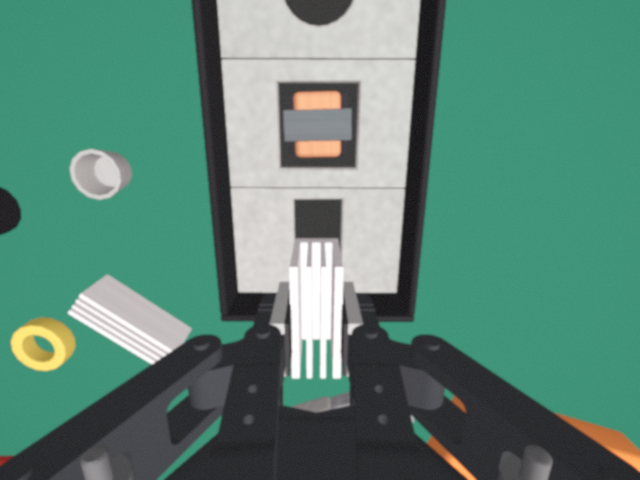

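The heatsink is held at (317,310), aligned with the slot, and needs about +6 mm in x. I'll lower it.

>>> step_arm(plan=[0,0,0,0.12,-0.02,0,1,0,0,0,0,0,-0.5,1,0,0,0,0,0,-0.5,1,0,0,0,0,0,-0.4,1,0,0,0,0,0,-0.2,1,0,0,0,0,0,-0.16,1,0,0,0,0,0,-0.1,1,0,0,0,0,0,0,1])

```text
clock: 14.35
tool_pos: [625.0, 245.6, -0.9]
tcp_rot: [0.085, 0.996, -0.0, 0.0]
force: [-0.1, 0.7, -0.3]
gripper_width: 19.2
grip_force: 39.4
```

>>> step_arm(plan=[0,0,0,0,0,0,1])

```text
clock: 14.45
tool_pos: [625.5, 245.8, 0.0]
tcp_rot: [0.085, 0.996, 0.0, 0.001]
force: [0.9, -0.0, -0.2]
gripper_width: 19.8
grip_force: 39.4
```

>>> step_arm(plan=[0,0,0,-0.04,0,-0.03,1,0,0,0,0,0,0,1,0,0,0,0,0,0,0,0,0,0,0,0,0,0,0,0,0,0,0,0,0,0,0,0,0,0,0,0])

```text
clock: 15.05
tool_pos: [622.9, 245.7, -2.3]
tcp_rot: [0.085, 0.996, 0.0, 0.0]
force: [-0.8, 0.1, -0.4]
gripper_width: 42.5
grip_force: 0.0
```

>>> step_arm(plan=[0,0,0,0,0,0.3,0,0,0,0,0,0,0.6,0,0,0,0,0,0,0.6,0,0,0,0,0,0,0.6,0,0,0,0,0,0,0.3,0,0,0,0,0,0,0,0,0,0,0,0,0,0,0])

```text
clock: 15.75
tool_pos: [622.4, 245.6, 117.0]
tcp_rot: [0.085, 0.996, -0.0, -0.0]
force: [-0.3, 0.5, -0.2]
gripper_width: 42.8
grip_force: 0.0
```

```bash
python3 w.py w8.png 622,245,36,35,50 543,259,30,39,50
```

```text
15.75 [622.4 245.6 117. ] yang 80.3 zax [-0.001 -0.    -1.   ] 42.78337604484141 [-0.3  0.5 -0.2]
[620.9 246.6] [20.  50.5] 80.0 z 43.1 1010
[542.9 259.8] [40.6 33.4] 85.8 z 44.1 1857
```

The heatsink is seated, with its top at about 42 mm and centre at (621,246.5). Next is the short capacitor at (665,-90).

>>> step_arm(plan=[0,0,0,0.11,-0.84,0,-0.3,0,0,0,0.11,-0.84,0,-0.3,0,0,0,0.11,-0.84,0,-0.3,0,0,0,0.11,-0.84,0,-0.3,0,0,0,0.11,-0.84,0,-0.3,0,0,0,0.11,-0.84,0,-0.3,0,0,0,0.11,-0.84,-0.3,-0.3,0,0,0,0.11,-0.84,-0.3,-0.3])

```text
clock: 16.6
tool_pos: [665.9, -91.8, 85.4]
tcp_rot: [0.085, 0.996, 0.0, -0.001]
force: [0.5, -0.1, -0.1]
gripper_width: 55.6
grip_force: 0.0
```

>>> step_arm(plan=[0,0,0,0,0,0,-0.3,0,0,0,0,0,0,-0.3])

```text
clock: 16.8
tool_pos: [665.1, -90.8, 84.7]
tcp_rot: [0.086, 0.996, 0.001, -0.002]
force: [0.3, 0.1, -0.3]
gripper_width: 55.5
grip_force: 0.0
```

```bash
python3 w.py w9.png 665,-90,40,30,42
```

```text
16.8 [665.1 -90.8  84.7] yang 80.1 zax [-0.004  0.002 -1.   ] 55.48679943185888 [ 0.3  0.1 -0.3]
[664.5 -88.3] [27.2 27.2] 80.5 z 35.5 1335
```

>>> step_arm(plan=[0,0,0,0,0.03,-0.5,-0.3,0,0,0,0,0,-0.5,-0.3,0,0,0,0,0,-0.4,-0.3,0,0,0,0,0,-0.4,-0.3,0,0,0,0,0,-0.18,-0.3,0,0,0,0,0,0,-0.3,0,0,0,0,0,0,1,0,0,0,0,0,0,1])

```text
clock: 17.65
tool_pos: [668.0, -88.7, -9.8]
tcp_rot: [0.085, 0.996, -0.0, 0.001]
force: [0.2, 0.1, 8.5]
gripper_width: 27.2
grip_force: 14.1
```

>>> step_arm(plan=[0,0,0,0,0,0,1,0,0,0,0,0,0,1,0,0,0,0,0,0,1])

```text
clock: 17.95
tool_pos: [668.1, -89.0, -9.6]
tcp_rot: [0.085, 0.996, -0.0, 0.001]
force: [-0.4, 1.7, 6.1]
gripper_width: 26.6
grip_force: 39.7
```

>>> step_arm(plan=[0,0,0,0,0,0.3,1,0,0,0,0,0,0.6,1,0,0,0,0,0,0.6,1,0,0,0,0,0,0.6,1,0,0,0,0,0,0,1])

```text
clock: 18.45
tool_pos: [670.3, -90.0, 100.3]
tcp_rot: [0.085, 0.996, -0.001, 0.005]
force: [1.0, -0.8, -0.6]
gripper_width: 26.7
grip_force: 39.4
```

>>> step_arm(plan=[0,0,0,-0.5,0.9,0,1,0,0,0,-0.5,0.9,0,1,0,0,0,-0.5,0.9,0,1,0,0,0,-0.5,0.9,0,1,0,0,0,-0.5,0.9,0,1,0,0,0,-0.5,0.9,0,1,0,0,0,-0.5,0.9,0,1,0,0,0,-0.5,0.9,0,1])

```text
clock: 19.25
tool_pos: [471.0, 262.1, 93.6]
tcp_rot: [0.085, 0.996, -0.0, -0.0]
force: [1.7, 1.1, -0.9]
gripper_width: 26.5
grip_force: 39.5
```

>>> step_arm(plan=[0,0,0,0,0,0,1,0,0,0,0,0,0,1,0,0,0,0,0,0,1])

```text
clock: 19.55
tool_pos: [473.0, 260.1, 93.6]
tcp_rot: [0.085, 0.996, -0.0, 0.0]
force: [0.3, -1.3, 0.7]
gripper_width: 26.6
grip_force: 39.5
```

```bash
python3 w.py w10.png
python3 - <<'E'
from h import *
o=env.get_obs();p=o['tool_pos']
d=np.load('wrist.npz');W=cloud(d['z'],d['K'],d['C']);R=Ro.from_quat(o['tcp_rot']).as_matrix();L=(W-p)@R
m=(d['f'].min(2)>110)&(np.abs(L[...,0])<32)&(np.abs(L[...,1])<11)&(L[...,2]<10)
q=L[m];print(len(q),np.percentile(q,[1,50,99],axis=0).round())
E
```

```text
19.55 [473.  260.1  93.6] yang 80.2 zax [ 0. -0. -1.] 26.622275137853183 [ 0.3 -1.3  0.7]
2704 [[ -9. -10. -96.]
 [  4.   1. -45.]
 [ 16.  11. -13.]]
```

View pics/w10.png

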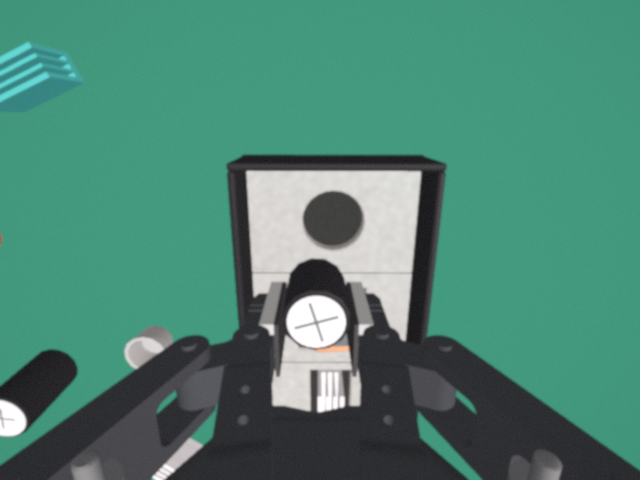

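The capacitor is held at (316,320) and needs about (-4.5, +12.5) mm to reach the round recess at (333,219).

>>> step_arm(plan=[0,0,0,-0.09,0.25,0,1,0,0,0,0,0,-0.5,1,0,0,0,0,0,-0.5,1,0,0,0,0,0,-0.4,1,0,0,0,0,0,-0.2,1,0,0,0,0,0,-0.16,1,0,0,0,0,0,-0.08,1,0,0,0,0,0,0,1])

```text
clock: 20.4
tool_pos: [468.3, 273.4, 1.7]
tcp_rot: [0.085, 0.996, 0.0, 0.0]
force: [-0.5, 0.0, 0.5]
gripper_width: 26.9
grip_force: 39.6
```

>>> step_arm(plan=[0,0,0,0,0,0,1])

```text
clock: 20.5
tool_pos: [468.8, 273.6, 2.4]
tcp_rot: [0.085, 0.996, 0.0, 0.001]
force: [-0.1, -0.2, -0.7]
gripper_width: 26.5
grip_force: 39.6
```

>>> step_arm(plan=[0,0,0,0,0,-0.03,1,0,0,0,0,0,0,1,0,0,0,0,0,0,0,0,0,0,0,0,0,0,0,0,0,0,0,0,0,0,0,0,0,0,0,0])

```text
clock: 21.1
tool_pos: [468.1, 273.4, 0.2]
tcp_rot: [0.085, 0.996, 0.0, 0.0]
force: [1.0, -0.2, 0.1]
gripper_width: 42.6
grip_force: 0.0
```

>>> step_arm(plan=[0,0,0,0,0,0.3,0,0,0,0,0,0,0.6,0,0,0,0,0,0,0.6,0,0,0,0,0,0,0.6,0,0,0,0,0,0,0.3,0,0,0,0,0,0,0,0,0,0,0,0,0,0,0])

```text
clock: 21.8
tool_pos: [468.1, 273.4, 120.5]
tcp_rot: [0.085, 0.996, 0.0, 0.0]
force: [0.4, 0.4, -0.8]
gripper_width: 42.9
grip_force: 0.0
```

```bash
python3 w.py w11.png 465,273,30,35,50
```

```text
21.8 [468.1 273.4 120.5] yang 80.3 zax [ 0.001  0.    -1.   ] 42.88470249822489 [ 0.4  0.4 -0.8]
[464.7 274.4] [27.  27.2] 56.3 z 44.5 1146
```

The capacitor is seated at (464.7,274.4), with its top at about 43 mm. Now the lid.

>>> step_arm(plan=[0,0,0.25,0.13,-0.95,0,0,0,0,0.25,0.13,-0.95,0,0,0,0,0.25,0.13,-0.95,0,0,0,0,0.25,0.13,-0.95,0,0,0,0,0.25,0.13,-0.95,0,0,0,0,0.25,0.13,-0.95,0,0,0,0,0.25,0.13,-0.95,0,0,0,0,0.25,0.13,-0.95,0,0])

```text
clock: 22.65
tool_pos: [519.0, -108.2, 118.6]
tcp_rot: [-0.02, 1.0, 0.001, -0.001]
force: [0.2, 0.6, 0.5]
gripper_width: 43.2
grip_force: 0.0
```

>>> step_arm(plan=[0,0,0.25,0.13,-0.95,0,0,0,0,0.25,0.13,-0.95,0,0,0,0,0.25,0.13,-0.95,-0.3,0,0,0,0.25,0.13,-0.95,-0.3,0,0,0,0,0,0,0,0,0,0,0,0,0,0,0])

```text
clock: 23.25
tool_pos: [544.3, -296.3, 87.4]
tcp_rot: [-0.071, 0.997, 0.002, -0.002]
force: [1.1, 0.8, -0.5]
gripper_width: 42.8
grip_force: 0.0
```

```bash
python3 w.py w12.png 546,-295,35,28,45
```

```text
23.25 [ 544.3 -296.3   87.4] yang 98.1 zax [-0.004  0.003 -1.   ] 42.83470146228246 [ 1.1  0.8 -0.5]
[ 546.3 -294.8] [39.7 15.7] 8.4 z 36.9 1407
```

>>> step_arm(plan=[0,0,0,0,0.03,-0.5,0,0,0,0,0,0,-0.5,0,0,0,0,0,0,-0.4,0,0,0,0,0,0,-0.35,0,0,0,0,0,0,-0.15,0,0,0,0,0,0,0,0,0,0,0,0,0,0,1,0,0,0,0,0,0,1], newtons=70)

```text
clock: 24.1
tool_pos: [546.9, -295.2, -3.3]
tcp_rot: [-0.072, 0.997, -0.001, 0.001]
force: [-5.1, 3.3, 22.9]
gripper_width: 15.1
grip_force: 49.2
```

>>> step_arm(plan=[0,0,0,0,0,0,1,0,0,0,0,0,0,1,0,0,0,0,0,0,1])

```text
clock: 24.4
tool_pos: [547.0, -295.4, -3.2]
tcp_rot: [-0.072, 0.997, -0.001, 0.001]
force: [-0.7, 1.3, 6.3]
gripper_width: 14.2
grip_force: 71.5
```

>>> step_arm(plan=[0,0,0,0,0,0.2,1,0,0,0,0,0,0.4,1,0,0,0,0,0,0.5,1,0,0,0,0,0,0.5,1,0,0,0,0,0,0.5,1,0,0,0,0,0,0.3,1,0,0,0,0,0,0,1,0,0,0,0,0,0,1])

```text
clock: 25.2
tool_pos: [545.6, -294.4, 114.6]
tcp_rot: [-0.072, 0.997, 0.0, -0.0]
force: [-0.6, 0.8, -2.3]
gripper_width: 14.4
grip_force: 70.3
```

>>> step_arm(plan=[0,0,-0.25,0,0.4,0,1,0,0,-0.25,0,0.8,0,1,0,0,-0.25,0,0.9,0,1,0,0,-0.25,0,0.9,0,1,0,0,-0.25,0,0.9,0,1,0,0,-0.25,0,0.9,0,1,0,0,-0.25,0,0.9,0,1,0,0,-0.25,0,0.9,0,1])

```text
clock: 26.0
tool_pos: [544.4, 37.2, 113.3]
tcp_rot: [0.033, 0.999, 0.0, -0.002]
force: [0.2, -0.2, -1.9]
gripper_width: 14.3
grip_force: 70.3
```

>>> step_arm(plan=[0,0,-0.25,0,0.9,0,1,0,0,-0.25,0,0.9,0,1,0,0,-0.25,0,0.9,0,1,0,0,-0.25,0,0.9,0,1,0,0,0,0,0.6,0,1,0,0,0,0,0.3,0,1,0,0,0,0,0,0,1,0,0,0,0,0,0,1])

```text
clock: 26.8
tool_pos: [545.4, 259.4, 114.0]
tcp_rot: [0.085, 0.996, -0.001, -0.001]
force: [0.7, -0.2, -2.6]
gripper_width: 14.3
grip_force: 70.3
```

```bash
python3 w.py w13.png
python3 - <<'E'
from h import *
o=env.get_obs();p=o['tool_pos']
for n in('top','side'):
    f,z,K,C=snap(n);W=cloud(z,K,C)
    if n=='side': save('s13.png',f)
    with np.errstate(all='ignore'):
        m=(f.max(2)<70)&(np.hypot(W[...,0]-p[0],W[...,1]-p[1])<170)&(W[...,2]>90)&(W[...,2]<150)
    Q=W[m];print(n,len(Q),np.percentile(Q[:,2],[2,50,98]).round())
    z0=np.median(Q[:,2]);Q=Q[abs(Q[:,2]-z0)<8];c=cv2.minAreaRect(Q[:,:2].astype(np.float32));print(np.round(c[0]),np.round(c[1]),c[2])
    A=np.c_[Q[:,:2]-Q[:,:2].mean(0),np.ones(len(Q))];print('plane',np.linalg.lstsq(A,Q[:,2],rcond=None)[0])
E
```

```text
26.8 [545.4 259.4 114. ] yang 80.3 zax [-0.002 -0.001 -1.   ] 14.3097680586776 [ 0.7 -0.2 -2.6]
top 1424 [124. 127. 130.]
[545. 257.] [132. 248.] 80.20867919921875
plane [-2.71778551e-03  5.29913209e-04  1.26920164e+02]
side 5207 [125. 127. 129.]
[546. 256.] [135. 251.] 80.26813507080078
plane [-1.82687863e-03  2.21645773e-03  1.26949491e+02]
```

View pics/s13.png

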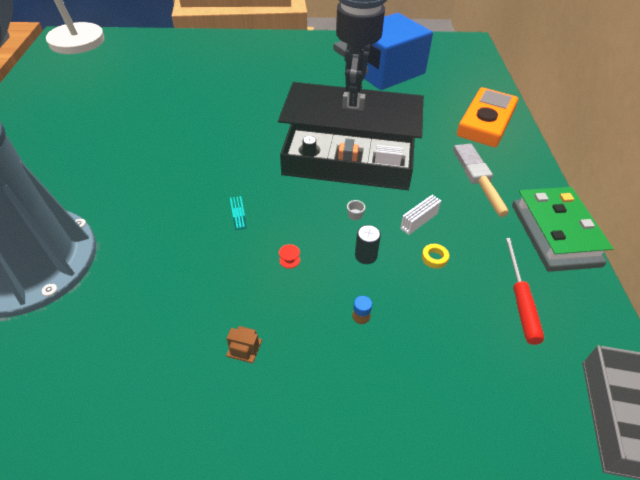

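The lid hangs level (plate top at 127 mm) over the box at side pixel (353,110), with all three parts standing inside. I'll lower it about 70 mm.

>>> step_arm(plan=[0,0,0,-0.05,0,-0.3,1,0,0,0,0,0,-0.4,1,0,0,0,0,0,-0.3,1,0,0,0,0,0,-0.12,1,0,0,0,0,0,-0.1,1,0,0,0,0,0,-0.1,1,0,0,0,0,0,-0.06,1,0,0,0,0,0,0,1])

```text
clock: 27.75
tool_pos: [543.5, 260.4, 46.2]
tcp_rot: [0.085, 0.996, 0.0, -0.0]
force: [-0.7, -0.2, -2.6]
gripper_width: 14.0
grip_force: 70.3
```

>>> step_arm(plan=[0,0,0,0,0,0,1])

```text
clock: 27.85
tool_pos: [543.8, 260.5, 46.7]
tcp_rot: [0.085, 0.996, 0.0, 0.0]
force: [-0.7, 0.0, -2.6]
gripper_width: 14.1
grip_force: 70.3
```

>>> step_arm(plan=[0,0,0,0,-0.02,-0.04,1,0,0,0,0,0,-0.03,1,0,0,0,0,0,0,1,0,0,0,0,0,0,1])

```text
clock: 28.25
tool_pos: [543.6, 259.3, 42.8]
tcp_rot: [0.085, 0.996, 0.0, 0.0]
force: [0.5, 0.4, -1.5]
gripper_width: 14.4
grip_force: 70.3
```

Near contact. I'll release the lid and lift straight up.

>>> step_arm(plan=[0,0,0,0,0,-0.02,1,0,0,0,0,0,0,1,0,0,0,0,0,0,0,0,0,0,0,0,0,0,0,0,0,0,0,0,0,0,0,0,0,0,0,0])

```text
clock: 28.85
tool_pos: [543.5, 259.3, 41.7]
tcp_rot: [0.085, 0.996, 0.0, -0.0]
force: [0.3, -0.9, -0.1]
gripper_width: 42.7
grip_force: 0.0
```

>>> step_arm(plan=[0,0,0,0,0,0.2,0,0,0,0,0,0,0.4,0,0,0,0,0,0,0.5,0,0,0,0,0,0,0.6,0,0,0,0,0,0,0.6,0,0,0,0,0,0,0.6,0,0,0,0,0,0,0,0,0,0,0,0,0,0,0])

```text
clock: 29.65
tool_pos: [544.1, 259.5, 188.1]
tcp_rot: [0.085, 0.996, 0.0, 0.001]
force: [-0.4, 0.0, -0.1]
gripper_width: 42.8
grip_force: 0.0
```

Run:
```python
from h import *
o=env.get_obs();print(o['tool_pos'].round(1),o['clock'],o['gripper_width'])
for n in('wrist','side'):
    f,z,K,C=snap(n);W=cloud(z,K,C)
    with np.errstate(all='ignore'):
        m=(f.max(2)<70)&(np.hypot(W[...,0]-543,W[...,1]-259)<160)&(W[...,2]>45)&(W[...,2]<68)
    Q=W[m];print(n,len(Q),np.percentile(Q[:,2],[2,50,98]).round(1))
    z0=np.median(Q[:,2]);Q=Q[abs(Q[:,2]-z0)<4];c=cv2.minAreaRect(Q[:,:2].astype(np.float32));print(np.round(c[0]),np.round(c[1]),c[2])
    A=np.c_[Q[:,:2]-Q[:,:2].mean(0),np.ones(len(Q))];print('plane',np.linalg.lstsq(A,Q[:,2],rcond=None)[0])
    with np.errstate(all='ignore'):
        B=W[(W[...,2]>74)&(W[...,2]<88)&(np.hypot(W[...,0]-543,W[...,1]-259)<40)]
    if len(B)>5: c=cv2.minAreaRect(B[:,:2].astype(np.float32));print('bar',np.round(c[0]),np.round(c[1]),c[2],np.median(B[:,2]))
    if n=='side':
        for nm,(x,y,lo) in {'tall':(561,10,48),'long':(664,92,27)}.items():
            B=W[(W[...,2]>lo)&(W[...,2]<lo+15)&(np.hypot(W[...,0]-x,W[...,1]-y)<50)];c=cv2.minAreaRect(B[:,:2].astype(np.float32));print(nm,c)
```

```text
[544.1 259.5 188.1] 29.65 42.83684440992223
wrist 26 [56.  57.2 58.1]
[660. 256.] [47. 96.] 21.146814346313477
plane [ 9.91382129e-03 -4.41667675e-03  5.72605803e+01]
bar [543. 260.] [15. 40.] 79.82025146484375 83.00829335459338
side 5273 [47.  55.2 57.3]
[544. 256.] [133. 250.] 80.42852020263672
plane [6.36190495e-04 1.80506361e-03 5.52295485e+01]
bar [544. 258.] [20. 38.] 86.7083969116211 80.45549329364275
tall ((561.3904418945312, 8.91556167602539), (37.85596466064453, 36.9393196105957), 62.742889404296875)
long ((664.0641479492188, 91.96613311767578), (81.81951904296875, 21.86332893371582), 42.21624755859375)
```

The plate top is at about 56 mm and level to 0.002 rad. The lid bar is at (543.5,259), matching the box centre, and the tall capacitor and long heatsink haven't moved. I'm handing in.

```bash
python3 -c "
from station import env
print(env.hand_in())"
```

```text
the job is handed in; nothing more can be done
None
```

I packed the short capacitor, short heatsink and transformer in their recesses, closed the box with the lid level on the rim, left the tall capacitor and long heatsink where they were, and handed in at about 30 s; the hand-in gave no verdict.

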